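# Hold a framed mosaic flush on the tilted gluing stand

## Robot

A 6-joint arm with a two-finger parallel gripper is mounted at the origin on the work surface. World frame = base frame: x ahead of the robot, y to its left, z up, the work surface at z = 0. Lengths are in m, angles in rad, forces in N, time in s.
With the tool pointing down it reaches from about 0.375 to 0.9 m from the base axis. Payload 3.1 kg.
Tool frame: the origin (TCP) lies on the centre line of the jaws, within the pads' length; the fingertips stand 22 mm ahead of it and the grasp point (between the pads) lies 3 mm ahead of it; z points along the fingers, y is the line along which they close (so a half turn about z gives the same grasp; the last joint's range is limited). The gripper opens to 85 mm and grips with 20 to 120 N. Pads are 22 mm wide; open, the fingers measure 114 mm over their backs; the gripper's body (76 mm by 85 mm) begins 54 mm behind the grasp point. The pads swing forward as they close: fully open they stand 13 mm farther back than shut.
Start: joints at [-1.47, 0.527, 1.433, -0, 1.181, -0.178], TCP at [0.173, -0.601, 0.253] pointing down, gripper open.
Joint ranges: [-3.08, 3.08], [-0.75, 2.2], [0.22, 2.44], [-1.43, 4.57], [0, 2.65], [-2.85, 2.85]. Speed limits (rad/s): [2.79, 2.79, 3.14, 3.14, 3.14, 3.14].

## Interface

Orientations are given as a unit quaternion [x, y, z, w].
In Python, from station import manip gives the robot as it stands.
- The arm moves only by the tool drive_effector, called after "Emit:" by a JSON object that holds its "fn" and its "kwargs". Schema: {"type":"object","properties":{"deltas":{"type":"array","items":{"type":"array","items":{"type":"array","items":{"type":"number"},"minItems":5,"maxItems":5},"minItems":1,"maxItems":20},"minItems":1,"maxItems":1},"grip_n":{"type":"number"},"only":{"type":"string"},"quiet":{"type":"boolean"},"lines":{"type":"string"}},"required":["deltas"],"additionalProperties":false}. deltas is a list that holds a single list of rows (three levels of brackets), with 1 to 20 rows, each of 5 numbers: dx, dy, dz in units of 50 mm, then a turn about the tool's z in units of 0.25 rad, then the opening from 0.0 (shut) to 1.0 (fully open); each row is the pose to reach, as a shift and turn from the pose commanded when the call began, along the tool's axes at that moment; what a row does not reach only later rows make up. A row lasts 1/10 s, in which the tool goes at most 0.05 m and 0.15 rad, less where a joint would pass 70% of its speed; a pose out of reach is approached as far as the arm can. The fingers move at their own pace and stop on an object; grip_n is the grip in N (left out, the last holds). Time passes only in rows, so rows that do not move let the fingers close. The tool returns the time, the measured TCP pose, the force, the opening and the grip force at its end. only (a regular expression) keeps the lines of the reply that match it, lines (a string "A,B") keeps lines A to B, and quiet returns only ok. Input that does not fit is refused with a message, and nothing moves.
- manip.sense(): the state, without advancing time (a new reading comes with each control period).
- manip.snapshot(name): name is "scene" or "side" or "wrist"; returns a dict with "pixels" (480x640x3 uint8, red, green, blue), "range_z" (480x640 float32, m along the optical axis (not along the pixel's ray), 0 where there is no reading), "fov_y" (degrees; the focal length in pixels is half the picture's height over the tangent of half this angle, whatever the lens; pixels are square), "cx", "cy" (the principal point, pixels), "k1" (the pictures are not rectified: a ray, as slopes to the right and down, at radius r is drawn at 1 + k1 r^2 times it, then the intrinsics apply), "R" (3x3) and "t" (3): a world point X has camera coordinates R X + t; the wrist camera has in their place "hand_eye" (4x4, takes a point from camera to tool coordinates, whose origin is the TCP and whose axes are the flange's). Camera axes: x right, y down, z forward; pixel columns grow to the right and rows downward; lengths in m; the calibration is good to about 2 mm. A picture is of the moment at which its call begins: read the wrist's pose just before it.
- manip.sign_off(): hands the job in; it is judged then, once.
The state is a dict: "t": time; "q": joint angles; "qd": joint speeds; "tau": joint torques, N m; "tcp_pos": TCP position; "tool_rot": TCP orientation; "force": force on the tool from outside, world axes, zero at the start; "ft_torque": the same for the moment, N m; "finger_gap": opening from 0.0 (shut) to 1.0 (fully open); "gripper_force": force on a finger pad.
Only numpy, scipy, OpenCV 4.12 (cv2) and the standard library are available. Lean on these libraries where they do the work, as an engineer would, in place of code of your own. Each camera call takes 0.05 s, during which the arm holds its last target. There are 200 camera calls.

## Task

Pick up the blue framed mosaic, stand one of its short edges on the ledge of the tilted gluing stand and lay its back flat and square on the sloping cork pad, centred across it, either end up. Finish while still gripping the frame and pressing it steadily and gently (about 10 N) into the pad's springs, as if waiting for glue to grab. Never slam or lean hard on the pad, do not change the stand's tilt, and leave everything else where it is.

Things in the scene. Friction and masses are not known exactly. Their poses are not given: they have to be found in the camera images.
- blue_frame: The blue wooden frame with a green glass mosaic, a rigid slab 90 mm long (its x), 64 mm wide (its y), 18 mm thick, 0.08 to 0.17 kg, lying picture up on the table. Origin: centre of its flat back (underside); z points out of the picture. Grasp it across the 64 mm width. Its place may be swapped with the plain frame's.
- pad: Brown cork pad, 80 (x) x 46 (y) x 5 mm, on springs on the stand's tilting plate: yields straight along its normal, 2 N per mm, 8 mm at most. Origin: centre of its top face, 85 to 100 mm above the table; x points up the slope, away from the robot, y is level, z is the outward normal. Slope 0.33 to 0.60 rad. A frame lying on it and standing on the ledge has its origin 0.5 mm down-slope of the pad's.
- ledge (a point): Middle of the ledge's supporting side, level with the unpressed pad's top face: a bar 50 mm wide across the low end of the slope, 45.5 mm down-slope of the pad's origin, 8 mm thick, standing 9 mm proud of the unpressed pad. Axes as the pad's. It does not yield.
- stand: Grey gluing stand, fixed to the table: base 130 x 80 x 12 mm, cheeks, and an aluminium plate 106 x 50 mm on a stiff friction hinge 50 mm up at its low end, which a light push does not turn. The frame is wider than plate and pad, so fingers beside it pass clear of them. Origin on the table under the hinge.
- plain_frame: A like frame in plain pale wood with a terracotta-red mosaic, 90 x 64 x 18 mm, origin at the centre of its underside. Leave it alone.
- bowl: Blue ceramic bowl, 120 mm across, 55 mm high; origin at the centre of its underside. Bystander.
- jar: Amber glass jar with a white cap, 60 mm across, 85 mm high; origin at the centre of its underside. Bystander.
- phone: Black phone lying flat, 150 x 74 x 9 mm; origin at the centre of its underside. Bystander.
- tape: Orange tape core, ring 90 mm across, 24 mm high; origin at the centre of its underside. Bystander.

How it is judged:
By the outcome, as a careful person would: the job done as asked, in the order asked, and still so for the second after the job is handed in, while the arm keeps its last pose, push and grip.
It also fails if it takes over 43 s, if anything falls off the work surface, if the arm or the gripper's body presses on something with over 40 N, if the wrist force passes 120 N, or if a joint passes its speed limit or range.

## Working session

There is one attempt and no reset: what is moved stays moved. The work goes in short steps, Python scripts to look and compute and a tool call to move; the robot and the scene stay as the last step left them, time stands still between calls to the robot, and variables do not carry over. Pictures are saved under pics/ and viewed, at most 10 in all, crops included, and the job is handed in when it is done.

```bash
ls; mkdir -p pics
```

Run:
```python
from station import manip
import cv2,numpy as np
print(manip.sense())
for n in("scene","side"):
    s=manip.snapshot(n); np.savez(f"{n}0.npz",**s); cv2.imwrite(f"pics/{n}0.png",s["pixels"][:,:,::-1])
    print({k:v for k,v in s.items() if k not in("pixels","range_z")})
```

```text
pics
station.py
{'t': 0.0, 'q': array([-1.46949120e+00,  5.28452586e-01,  1.43394006e+00,  2.22852388e-05,
        1.18139468e+00, -1.78506473e-01]), 'qd': array([ 0.0014689 , -0.00106486, -0.00224951,  0.00044214, -0.00026646,
        0.00145322]), 'tau': array([-1.68073671e-03, -4.42357886e+01, -1.78029066e+01, -3.39102062e-04,
        8.68867995e-03, -7.35265502e-06]), 'tcp_pos': array([ 0.17256857, -0.59999005,  0.25232991]), 'tool_rot': array([ 9.90229132e-01,  1.39445549e-01,  5.26434314e-05, -1.09611887e-03]), 'force': array([ 0.80402827,  0.13503851, -0.51176249]), 'ft_torque': array([ 0.05405978, -0.02915372,  0.07082333]), 'gripper_force': 0.0, 'finger_gap': 1.0019483876810529}
{'fov_y': 50.502567377288216, 'cx': 322.3860480289525, 'cy': 236.23219512030118, 'k1': -0.02450002138774157, 'R': array([[ 0.79644154,  0.60455247, -0.0140419 ],
       [ 0.41795988, -0.56710774, -0.70971709],
       [-0.43702449,  0.55937922, -0.70434684]]), 't': array([-0.48827168, -0.17838734,  1.47208747])}
{'fov_y': 56.66886963501639, 'cx': 320.93229710091174, 'cy': 237.77268667750195, 'k1': -0.0670134003210889, 'R': array([[-0.8457805 , -0.53348092,  0.00731134],
       [-0.36712967,  0.57199453, -0.73351078],
       [ 0.38713196, -0.62307332, -0.67963849]]), 't': array([0.52376149, 0.22350619, 0.80709562])}
```
View pics/scene0.png

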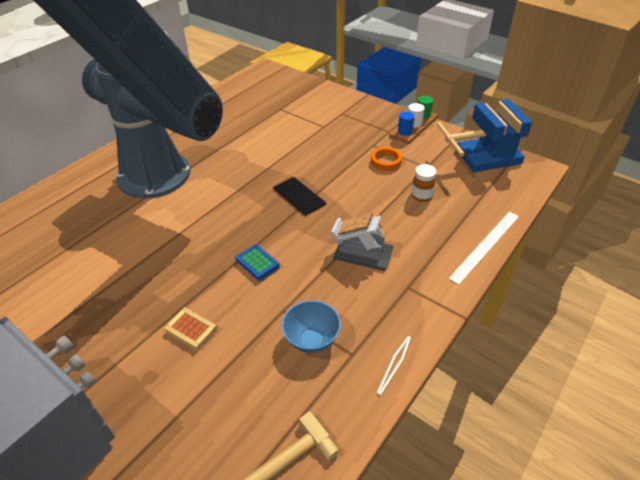

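View pics/side0.png

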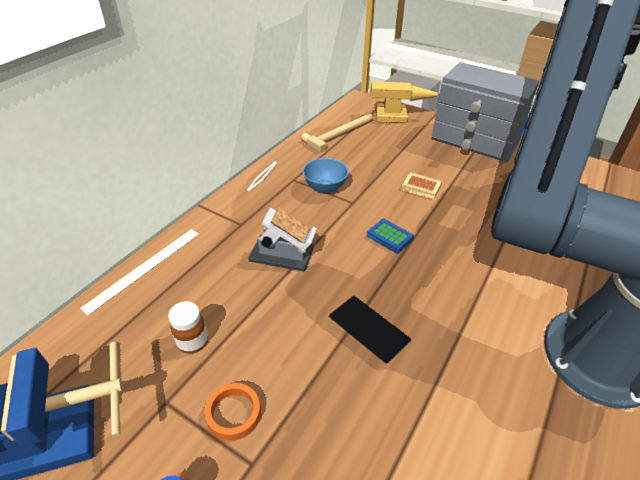

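The blue frame is at scene (258,262) and side (390,235). The stand with its cork pad is at scene (360,235) and side (285,238), and the plain frame is at scene (190,328). Next I measure them from depth.

Create h.py:
```python
import numpy as np,cv2
def cloud(s,T=None):
    f=240/np.tan(np.radians(s["fov_y"])/2); K=np.array([[f,0,s["cx"]],[0,f,s["cy"]],[0,0,1.]])
    u,v=np.meshgrid(np.arange(640.),np.arange(480.))
    n=cv2.undistortPoints(np.stack([u,v],-1).reshape(-1,1,2),K,np.array([float(s["k1"]),0,0,0])).reshape(480,640,2)
    z=np.asarray(s["range_z"],float)
    P=np.dstack([n[...,0]*z,n[...,1]*z,z])
    if T is None: return (P-np.asarray(s["t"]))@np.asarray(s["R"]),z>0
    return P@T[:3,:3].T+T[:3,3],z>0
def hsv(s): return cv2.cvtColor(np.asarray(s["pixels"]),cv2.COLOR_RGB2HSV).astype(int)
def rect(p):
    r=cv2.minAreaRect(p[:,:2].astype(np.float32)*1000); b=cv2.boxPoints(r)
    e=[b[1]-b[0],b[2]-b[1]]; e=max(e,key=np.linalg.norm)
    return np.round(r[0],1),np.round(r[1],1),np.arctan2(e[1],e[0])
```

Run:
```python
from h import *
for n,bx,sb in(("scene",(230,240,285,285),(325,205,400,275)),("side",(362,215,418,256),(245,200,322,272))):
    s=dict(np.load(n+"0.npz")); P,ok=cloud(s); h=hsv(s)
    def box(b):
        m=np.zeros((480,640),bool); m[b[1]:b[3],b[0]:b[2]]=1; return m&ok
    m=box(bx)&(h[...,0]>50)&(h[...,0]<125)&(h[...,1]>100)&(h[...,2]>40)
    p=P[m]; p=p[(p[:,2]>.012)]
    print(n,"frame",len(p),np.median(p[:,2]),rect(p))
    m=box(sb)&(h[...,0]>6)&(h[...,0]<22)&(h[...,1]>70)&(P[...,2]>.06)
    p=P[m]; print("pad",len(p),p.min(0),p.max(0))
    for _ in range(4):
        c=p.mean(0); N=np.linalg.svd(p-c)[2][2]; N*=np.sign(N[2]); p=p[abs((p-c)@N)<.003]
    print(len(p),"c",c,"N",N,"slope",np.arccos(N[2]),"az up",np.arctan2(-N[1],-N[0]))
    y=np.cross(N,[0,0,1.]); y/=-np.linalg.norm(y); 
    X=np.cross(y,N); 
    if X[2]<0: X,y=-X,-y
    a,b=(p-c)@X,(p-c)@y; lo=np.percentile(a,[0,2,98,100]),np.percentile(b,[0,2,98,100]); print(lo)
    print("mid",c+X*(lo[0][0]+lo[0][3])/2+y*(lo[1][0]+lo[1][3])/2)
    q=P[box(sb)&(P[...,2]>.005)]; q2=q[q[:,2]<.03]; print("base",rect(q2))
    x0,y0,x1,y1=sb; cv2.imwrite(f"pics/z{n}.png",cv2.resize(s["pixels"][y0:y1,x0:x1,::-1],None,fx=5,fy=5,interpolation=cv2.INTER_NEAREST))
```

```bash
python3 -c "
import cv2,numpy as np
a=cv2.imread('pics/zscene.png');b=cv2.imread('pics/zside.png');h=max(a.shape[0],b.shape[0])
f=lambda i:cv2.copyMakeBorder(i,0,h-i.shape[0],0,0,cv2.BORDER_CONSTANT)
cv2.imwrite('pics/zz.png',np.hstack([f(a),f(b)]))"
```

```text
scene frame 802 0.017507528649605003 (array([481.2, -82.5]), array([65.2, 92.9]), np.float32(-0.14228444))
pad 382 [0.59569746 0.05091283 0.06437392] [0.68889966 0.13958089 0.11958418]
352 c [0.64069918 0.08885919 0.09626998] N [-0.51058508 -0.16472712  0.84390038] slope 0.5662840982572938 az up 0.312081605777283
(array([-0.05293798, -0.04010346,  0.03834377,  0.04047584]), array([-0.02518945, -0.02212071,  0.02519665,  0.02797044]))
mid [0.63526784 0.08856798 0.09292701]
base (array([638.4, 142.3]), array([179.3, 239.3]), np.float32(-0.9307445))
side frame 761 0.016741400238079164 (array([479.4, -79.7]), array([66.3, 88.3]), np.float32(-0.1637502))
pad 621 [0.60050911 0.05310684 0.06094341] [0.6976868  0.1297785  0.11796783]
589 c [0.63961681 0.09191957 0.09506426] N [-0.51141521 -0.16917638  0.84251637] slope 0.5688585881303432 az up 0.31946921980836085
(array([-0.04506099, -0.03823813,  0.03753336,  0.04047647]), array([-0.0270156 , -0.02371399,  0.02189167,  0.02407601]))
mid [0.63824487 0.0899176  0.09382949]
base (array([661.3, 100.6]), array([129.1,  80.8]), np.float32(0.34142196))
```

View pics/zz.png

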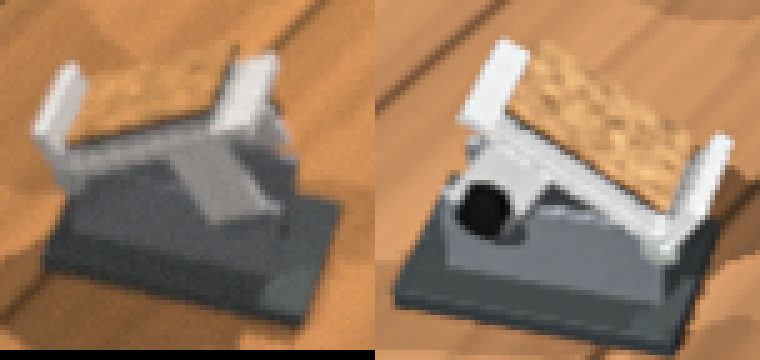

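The zoom shows the cork with white bars at both its low and its upper end. I need the profile of the upper bar, because the task text doesn't mention it.

Run:
```python
from h import *
N=np.array([-.511,-.167,.843]);N/=np.linalg.norm(N);y=np.cross([0,0,1.],[-N[0],-N[1],0]);y/=np.linalg.norm(y);X=np.cross(y,N)
print(X,y)
c=np.array([.6375,.0893,.0935])
for n in("scene","side"):
    s=dict(np.load(n+"0.npz"));P,ok=cloud(s);h=hsv(s)
    q=(P-c)@np.stack([X,y,N],1)
    m=ok&(abs(q[...,0])<.075)&(abs(q[...,1])<.035)&(q[...,2]>-.012)&(q[...,2]<.06)
    w=m&(h[...,1]<60)&(h[...,2]>110)
    for a in np.arange(-.072,.075,.006):
        k=m&(abs(q[...,0]-a)<.003); kw=k&w
        if kw.sum()+k.sum()==0: continue
        r=q[k]
        print(n,round(a,3),k.sum(),kw.sum(),"z",np.round(np.percentile(r[:,2],[5,50,95])*1e3,1),"white y/z",np.round(np.percentile(q[kw][:,1:],[5,95],axis=0)*1e3,0).tolist() if kw.sum() else "")
```

```text
[0.80143093 0.26191578 0.53768819] [-0.3106419   0.95052702  0.        ]
scene -0.054 2 2 z [7.7 8.1 8.5] white y/z [[15.0, 8.0], [24.0, 8.0]]
scene -0.048 37 34 z [-8.8  9.3 11.4] white y/z [[-26.0, -8.0], [17.0, 11.0]]
scene -0.042 83 78 z [-7.8  3.2 10.8] white y/z [[-24.0, -8.0], [21.0, 11.0]]
scene -0.036 23 2 z [-1.7  0.5  2.2] white y/z [[-22.0, 0.0], [13.0, 13.0]]
scene -0.03 25 1 z [-9.5  0.5  2.6] white y/z [[-26.0, -11.0], [-26.0, -11.0]]
scene -0.024 37 1 z [-8.9  0.4  2.3] white y/z [[-19.0, -9.0], [-19.0, -9.0]]
scene -0.018 28 2 z [-8.1  1.   2.4] white y/z [[-21.0, -12.0], [-15.0, -12.0]]
scene -0.012 29 2 z [-11.    0.4   3.3] white y/z [[-20.0, -12.0], [-20.0, -11.0]]
scene -0.006 31 0 z [-1.2  0.8  1.9] white y/z 
scene 0.0 26 0 z [-2.4  0.7  2.5] white y/z 
scene 0.006 33 2 z [-7.1  0.8  2.4] white y/z [[-18.0, -12.0], [-14.0, -11.0]]
scene 0.012 25 0 z [-0.7  0.7  2.4] white y/z 
scene 0.018 32 2 z [-6.4  0.9  3.3] white y/z [[-22.0, -12.0], [-15.0, -11.0]]
scene 0.024 31 1 z [-3.   0.9  2.4] white y/z [[-16.0, -11.0], [-16.0, -11.0]]
scene 0.03 34 3 z [-10.2   0
[... 1008 characters left out ...]
0.1  1.5] white y/z [[23.0, -5.0], [25.0, -3.0]]
side 0.006 50 1 z [-2.3 -0.1  1.4] white y/z [[24.0, -4.0], [24.0, -4.0]]
side 0.012 48 2 z [-3.4 -0.5  1.3] white y/z [[22.0, -10.0], [24.0, -6.0]]
side 0.018 50 1 z [-2.8  0.   2.6] white y/z [[22.0, -12.0], [22.0, -12.0]]
side 0.024 48 0 z [-3.3 -0.2  1.6] white y/z 
side 0.03 51 3 z [-7.5 -0.3  1.2] white y/z [[22.0, -12.0], [24.0, -12.0]]
side 0.036 52 2 z [-1.9 -0.1  2.1] white y/z [[23.0, -6.0], [26.0, -2.0]]
side 0.042 40 13 z [-3.  -0.5  1.5] white y/z [[-6.0, -9.0], [22.0, 0.0]]
side 0.048 7 7 z [-11.9 -11.5 -10.4] white y/z [[-14.0, -12.0], [23.0, -10.0]]
side 0.054 3 3 z [-11.9 -11.8 -11.8] white y/z [[-17.0, -12.0], [19.0, -12.0]]
```

The pad's upper end is clear: the upper white patch is just bare plate, below pad level. I'll move above the blue frame with the tool turned to its long axis (−0.15 rad) and check with the wrist camera.

The manual's scale: shifts go in units of 50 mm and turns go in units of 0.25 rad. Converting my numbers, -0.33 m is -6.6, 0.17 m is 3.4, 0.33 rad is 1.32.

Emit:
{"fn": "drive_effector", "kwargs": {"deltas": [[[0.4, -0.38, 0, 0.08, 1], [1, -0.94, 0.1, 0.2, 1], [1.6, -1.5, 0.2, 0.4, 1], [2.2, -2.08, 0.26, 0.56, 1], [2.8, -2.64, 0.32, 0.72, 1], [3.4, -3.2, 0.4, 0.88, 1], [4, -3.76, 0.46, 1.04, 1], [4.6, -4.34, 0.52, 1.2, 1], [5.2, -4.9, 0.6, 1.32, 1], [5.8, -5.46, 0.66, 1.44, 1], [6.4, -6.02, 0.72, 1.56, 1], [7, -6.6, 0.8, 1.64, 1], [7.6, -7.16, 0.86, 1.72, 1], [8.1, -7.64, 0.92, 1.72, 1], [8.5, -8, 0.96, 1.72, 1], [8.78, -8.28, 1, 1.72, 1], [8.78, -8.28, 1, 1.72, 1], [8.78, -8.28, 1, 1.72, 1], [8.78, -8.28, 1, 1.72, 1]]], "grip_n": 40}}

```text
t: 2.0
tcp_pos: [0.4798, -0.0822, 0.2032]
tool_rot: [0.997, -0.075, -0.0, 0.0]
force: [0.3, -0.2, -0.2]
finger_gap: 1.001
gripper_force: 0.0
```

Run:
```python
from h import *
from station import manip
from scipy.spatial.transform import Rotation as Ro
st=manip.sense(); s=manip.snapshot("wrist"); np.savez("w1.npz",**s)
T=np.eye(4);T[:3,:3]=Ro.from_quat(st["tool_rot"]).as_matrix();T[:3,3]=st["tcp_pos"]
P,ok=cloud(s,T@s["hand_eye"]);h=hsv(s)
print(st["q"],st["tcp_pos"],T[:3,:3],s["hand_eye"])
m=ok&(h[...,0]>50)&(h[...,0]<125)&(h[...,1]>100)&(h[...,2]>40)&(abs(P[...,0]-.48)<.08)&(abs(P[...,1]+.08)<.08)&(P[...,2]>.012)&(P[...,2]<.03)
p=P[m];print(len(p),np.median(p[:,2]),rect(p))
g=m&(h[...,0]<85);print("green",rect(P[g]))
cv2.imwrite("pics/w1.png",s["pixels"][:,:,::-1])
```

```text
[-3.99514387e-01  4.18673928e-01  1.82552776e+00 -3.97671467e-04
  8.97790643e-01  1.32248563e+00] [ 0.47979239 -0.08218264  0.20323723] [[ 9.88627688e-01 -1.50383030e-01 -4.89118879e-04]
 [-1.50383110e-01 -9.88627788e-01 -1.31025000e-04]
 [-4.63852579e-04  2.03090160e-04 -9.99999872e-01]] [[-3.53956811e-04 -9.53604878e-01 -3.01060809e-01  7.64031315e-02]
 [ 9.99999633e-01 -1.02830852e-04 -8.49983362e-04 -5.07243118e-04]
 [ 7.79589941e-04 -3.01060999e-01  9.53604565e-01 -1.20680435e-01]
 [ 0.00000000e+00  0.00000000e+00  0.00000000e+00  1.00000000e+00]]
9705 0.017120721967259223 (array([479.7, -79.1]), array([63.5, 89.4]), np.float32(-0.16277821))
green (array([479.2, -79. ]), array([42.4, 69.1]), np.float32(-0.1614798))
```

View pics/w1.png

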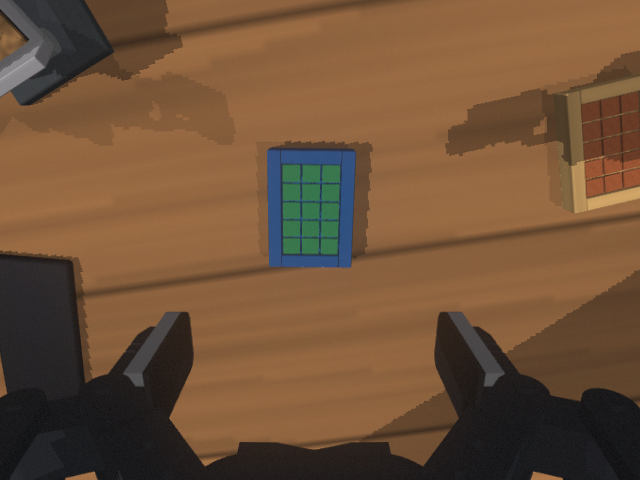

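The frame is centred below the jaws at pixel (311,208), and the plain frame and stand are well clear. I'll check how far the fingertips reach at full opening from this same picture.

Run:
```python
from h import *
s=dict(np.load("w1.npz"));P,ok=cloud(s,s["hand_eye"])
m=ok&(P[...,2]<.1);m[:300]=0
for a,b in((130,200),(430,520)):
    k=m.copy();k[:,:a]=0;k[:,b:]=0;k[420:]=0;p=P[k];print(len(p),np.percentile(p[:,2],[50,90,99,100]),np.percentile(p[:,1],[0,5,95,100]),np.percentile(p[:,0],[1,99]))
```

```text
5452 [-0.01652447  0.0008937   0.00748475  0.00942032] [-0.05709471 -0.05315536 -0.03557289 -0.02969904] [-0.0108459   0.01679758]
6785 [-0.02005096 -0.00032248  0.007147    0.00988494] [0.02805794 0.03711508 0.05328171 0.05615541] [-0.01070924  0.01661796]
```

Emit:
{"fn": "drive_effector", "kwargs": {"deltas": [[[-0.02, -0.06, 0.6, 0.04, 1], [-0.02, -0.06, 1.4, 0.04, 1], [-0.02, -0.06, 2.2, 0.04, 1], [-0.02, -0.06, 2.7, 0.04, 1], [-0.02, -0.06, 3, 0.04, 1], [-0.02, -0.06, 3, 0.04, 1], [-0.02, -0.06, 3, 0.04, 0.85], [-0.02, -0.06, 3, 0.04, 0.85], [-0.02, -0.06, 3, 0.04, 0.85], [-0.02, -0.06, 3, 0.04, 0.85]]]}}

```text
t: 3.05
tcp_pos: [0.4802, -0.0787, 0.0542]
tool_rot: [0.997, -0.08, 0.001, 0.0]
force: [-0.2, 0.5, 0.3]
finger_gap: 0.852
gripper_force: 0.0
```

Run:
```python
from h import *
from station import manip
from scipy.spatial.transform import Rotation as Ro
st=manip.sense(); s=manip.snapshot("wrist"); np.savez("w2.npz",**s)
P,ok=cloud(s,s["hand_eye"])
m=ok&(P[...,2]<.035)&(abs(P[...,1])>.034)&(abs(P[...,1])<.075)&(abs(P[...,0])<.03)
p=P[m];print(len(p),np.percentile(p[:,2],[50,90,99,100]),np.percentile(p[:,0],[1,99]))
cv2.imwrite("pics/w2.png",s["pixels"][:,:,::-1])
```

```text
36708 [-0.04002032 -0.00745037  0.00909646  0.01427972] [-0.01046087  0.01620893]
```

View pics/w2.png

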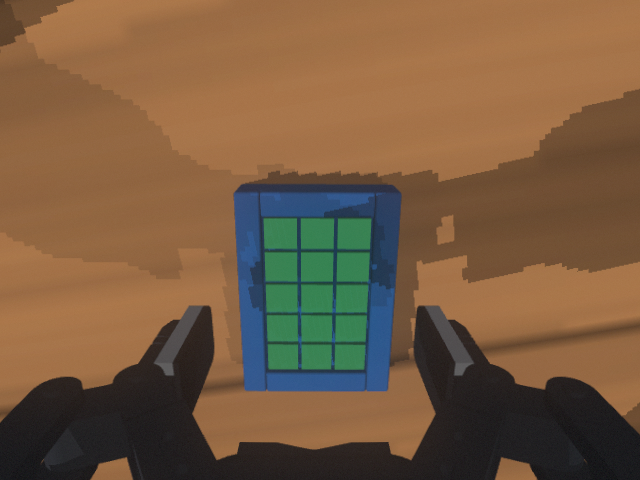

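Both pads straddle the frame, with frame edges at columns 240 and 395 and fingers at 210 and 418. I'll descend, close and lift.

Converted, 0.036 m is 0.72, 0.034 m is 0.68.

Emit:
{"fn": "drive_effector", "kwargs": {"deltas": [[[0, 0, 0.3, 0, 0.85], [0, 0, 0.56, 0, 0.85], [0, 0, 0.68, 0, 0.85], [0, 0, 0.72, 0, 0.85], [0, 0, 0.72, 0, 0.85], [0, 0, 0.72, 0, 0.6], [0, 0, 0.72, 0, 0.6], [0, 0, 0.72, 0, 0.6], [0, 0, 0.72, 0, 0.6], [0, 0, 0.72, 0, 0.6], [0, 0, 0.72, 0, 0.6]]], "grip_n": 40}}

```text
t: 4.2
tcp_pos: [0.4798, -0.0784, 0.0177]
tool_rot: [0.997, -0.08, 0.0, 0.0]
force: [0.3, 0.0, 5.4]
finger_gap: 0.738
gripper_force: 45.5
```

Emit:
{"fn": "drive_effector", "kwargs": {"deltas": [[[0, 0, -0.2, 0, 0.6], [0, 0, -0.8, 0, 0.6], [0, 0, -1.6, 0, 0.6], [0, 0, -2.4, 0, 0.6], [0, 0, -3, 0, 0.6], [0, 0, -3.4, 0, 0.6], [0, 0, -3.4, 0, 0.6], [0, 0, -3.4, 0, 0.6], [0, 0, -3.4, 0, 0.6]]]}}

```text
t: 5.1
tcp_pos: [0.4786, -0.078, 0.186]
tool_rot: [0.997, -0.08, -0.002, -0.001]
force: [-0.7, -0.4, -0.6]
finger_gap: 0.741
gripper_force: 45.1
```

Converted, -0.149 m is -2.98, 0.05 m is 1, -0.475 rad is -1.9.

Emit:
{"fn": "drive_effector", "kwargs": {"deltas": [[[0.1, -0.3, -0.2, -0.2, 0.6], [0.3, -0.9, -0.4, -0.52, 0.6], [0.5, -1.5, -0.6, -0.92, 0.6], [0.7, -2.1, -0.6, -1.32, 0.6], [0.86, -2.6, -0.6, -1.68, 0.6], [0.96, -2.88, -0.6, -1.86, 0.6], [1, -2.98, -0.6, -1.9, 0.6], [1, -2.98, -0.6, -1.9, 0.6], [1, -2.98, -0.6, -1.9, 0.6], [1, -2.98, -0.6, -1.9, 0.6]]]}}

```text
t: 6.1
tcp_pos: [0.5523, 0.0597, 0.2171]
tool_rot: [0.988, 0.156, -0.001, 0.0]
force: [-0.6, 0.9, -1.4]
finger_gap: 0.735
gripper_force: 45.0
```

Add to h.py:
```python
def look(name):
    from station import manip
    from scipy.spatial.transform import Rotation as Ro
    st=manip.sense(); s=manip.snapshot("wrist"); np.savez(name+".npz",**s)
    T=np.eye(4);T[:3,:3]=Ro.from_quat(st["tool_rot"]).as_matrix();T[:3,3]=st["tcp_pos"]
    cv2.imwrite(f"pics/{name}.png",s["pixels"][:,:,::-1])
    return st,s,T
```

Run:
```python
from h import *
st,s,T=look("w3"); P,ok=cloud(s,T@s["hand_eye"]);Q,_=cloud(s,s["hand_eye"]);h=hsv(s);np.save("T3.npy",T)
print(st["tcp_pos"],T[:3,:3],st["force"])
m=ok&(h[...,0]>6)&(h[...,0]<22)&(h[...,1]>70)&(P[...,2]>.06)&(np.hypot(P[...,0]-.637,P[...,1]-.089)<.08)&(P[...,2]<.13)
p=P[m]
for _ in range(5):
    c=p.mean(0);N=np.linalg.svd(p-c,full_matrices=0)[2][2];N*=np.sign(N[2]);p=p[abs((p-c)@N)<.003]
print(len(p),c,N,np.arccos(N[2]),np.arctan2(-N[1],-N[0]))
y=np.cross(N,[0,0,1.]);y/=-np.linalg.norm(y);y*=np.sign(y[1]);X=np.cross(y,N)
d=(p-c)@np.stack([X,y],1);r=cv2.minAreaRect((d*1e3).astype(np.float32));print(r,"origin",c+X*r[0][0]/1e3+y*r[0][1]/1e3)
m=ok&(h[...,0]>50)&(h[...,0]<125)&(h[...,1]>100)&(h[...,2]>30)&(abs(Q[...,0])<.06)&(abs(Q[...,1])<.04)&(abs(Q[...,2])<.03)
p=Q[m];print("frame in tool",len(p),np.median(p,axis=0))
t=ok&m&(h[...,0]<85);p=Q[t];print("green",rect(p),np.median(p[:,2]),np.linalg.svd(p-p.mean(0),full_matrices=0)[2][2])
```

```text
[0.55225333 0.05970129 0.21708084] [[ 9.51415835e-01  3.07907200e-01 -1.03196287e-03]
 [ 3.07907137e-01 -9.51416389e-01 -2.23649549e-04]
 [-1.05068970e-03 -1.04965010e-04 -9.99999443e-01]] [-0.60955053  0.86604645 -1.39921136]
8059 [0.6419928  0.08992123 0.09690628] [-0.51480432 -0.15421237  0.84332381] 0.5673578674281654 0.29104877348639957
((-4.300548553466797, 3.868497848510742), (79.13726043701172, 46.22882080078125), 1.2484127283096313) origin [0.63740848 0.09258631 0.09459514]
frame in tool 44987 [ 0.0085315  -0.00095836  0.00079774]
green (array([-0.1, -0.9]), array([42.9, 69.9]), np.float32(-0.0021798164)) 0.0014048875298772467 [-0.00148717  0.00106133 -0.99999833]
```

View pics/w3.png

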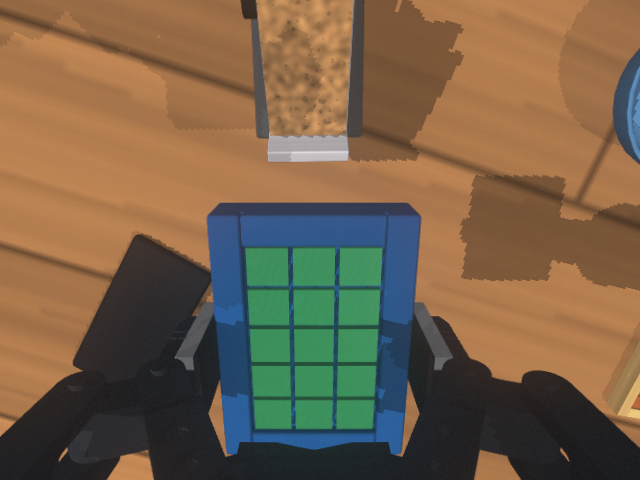

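The frame hangs centred in the jaws and level (origin about −0.1, −0.9 mm in the tool frame). The ledge is at columns 268–349, row 148, and parallel to the frame's edge. I'll get the exact offsets and the yaw in the tool's axes.

Run:
```python
from h import *
s=dict(np.load("w3.npz"));Q,ok=cloud(s,s["hand_eye"]);h=hsv(s)
w=ok&(h[...,1]<50)&(h[...,2]>120);w[:,:262]=0;w[:,355:]=0;w[:132]=0;w[165:]=0
p=Q[w];top=p[p[:,2]<np.percentile(p[:,2],60)]
print("ledge",len(p),np.percentile(p,[1,50,99],axis=0));print("rect",rect(p))
ln=[]
for x in np.arange(p[:,1].min()+.004,p[:,1].max()-.004,.004):
    k=p[abs(p[:,1]-x)<.002];ln.append((x,np.percentile(k[:,0],90),np.percentile(k[:,0],10)))
ln=np.array(ln);print("ledge yaw (dx/dy)",np.polyfit(ln[:,0],ln[:,1],1),np.polyfit(ln[:,0],ln[:,2],1))
m=ok&(h[...,0]>6)&(h[...,0]<22)&(h[...,1]>70)
e=[]
for r in range(4,128,4):
    c=[i for i in range(245,365) if m[r,i] and Q[r,i,2]<.217-.065]
    if len(c)>40: e.append((Q[r,c,0].mean(),Q[r,c[0],1],Q[r,c[-1],1],Q[r,c,2].mean()))
e=np.array(e);print(np.round(e[::4]*1e3,1));print("L",np.polyfit(e[:,0],e[:,1],1),"R",np.polyfit(e[:,0],e[:,2],1),"slope",np.arctan(-np.polyfit(e[:,0],e[:,3],1)[0]), "z(x)",np.polyfit(e[:,0],e[:,3],1))
```

```text
ledge 2079 [[ 0.04249878 -0.02880676  0.13825597]
 [ 0.0504509  -0.00436506  0.14229542]
 [ 0.05755727  0.01979313  0.15264476]]
rect (array([50.8, -4.5]), array([49.8, 16.9]), np.float32(1.5687187))
ledge yaw (dx/dy) [0.01267169 0.05598962] [0.02010253 0.04424018]
[[123.5 -39.9  18.7 106.7]
 [116.3 -30.   17.6 106.5]
 [109.5 -27.8  17.5 110.5]
 [102.5 -28.1  17.6 115.2]
 [ 95.  -27.8  18.1 119.8]
 [ 87.  -27.6  18.1 125.2]
 [ 78.6 -27.8  18.3 130.6]
 [ 69.6 -27.5  18.3 136.3]]
L [-0.1444948  -0.01564036] R [-0.00269057  0.0181399 ] slope 0.5298378775542858 z(x) [-0.58569925  0.17618499]
```

The yaw is off by about −0.013 rad, and the pad centre is at tool (0.092, −0.0049, 0.122), which gives a pad height of 95 mm and a slope of 0.568, both within the stated ranges. I'll move over the pad, 4 mm up-slope of the final position, and stop just above it.

Converted, 0.092 m is 1.84, 0.093 m is 1.86, -0.013 rad is -0.052.

Emit:
{"fn": "drive_effector", "kwargs": {"deltas": [[[0.3, -0.02, 0, -0.02, 0.6], [0.9, -0.04, 0.2, -0.052, 0.6], [1.4, -0.08, 0.6, -0.052, 0.6], [1.7, -0.08, 1, -0.052, 0.6], [1.84, -0.08, 1.24, -0.052, 0.6], [1.86, -0.08, 1.36, -0.052, 0.6], [1.86, -0.08, 1.4, -0.052, 0.6], [1.86, -0.08, 1.4, -0.052, 0.6], [1.86, -0.08, 1.4, -0.052, 0.6], [1.86, -0.08, 1.4, -0.052, 0.6]]], "grip_n": 25}}

```text
t: 7.15
tcp_pos: [0.6401, 0.0931, 0.1484]
tool_rot: [0.987, 0.163, 0.001, 0.0]
force: [1.0, 0.1, -1.9]
finger_gap: 0.739
gripper_force: 45.0
```

Run:
```python
from h import *
from station import manip
o=[]
for n in("side","scene"):
    s=manip.snapshot(n);x,y=((210,165) if n=="side" else (310,180));o.append(cv2.resize(s["pixels"][y:y+110,x:x+120,::-1],None,fx=3.3,fy=4/1.2))
h=min(i.shape[0] for i in o);cv2.imwrite("pics/c1.png",np.hstack([i[:h] for i in o]))
print(manip.sense()["force"])
```

```text
[ 0.76715218 -0.64829182 -1.75951567]
```

View pics/c1.png

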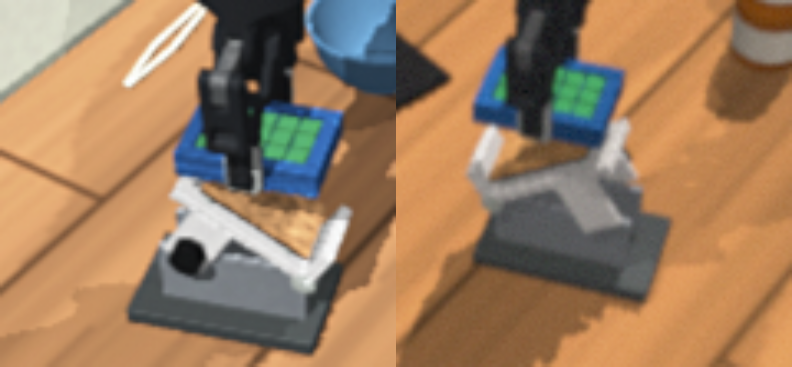

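The frame is level above the pad, its far end over the pad's upper end and well above the ledge. I'll lower it slowly with a light grip so it pivots.

Converted, 0.015 m is 0.3, 0.014 m is 0.28.

Emit:
{"fn": "drive_effector", "kwargs": {"deltas": [[[0, 0, 0.06, 0, 0.65], [0, 0, 0.12, 0, 0.65], [0, 0, 0.18, 0, 0.65], [0, 0, 0.22, 0, 0.65], [0, 0, 0.26, 0, 0.65], [0, 0, 0.28, 0, 0.65], [0, 0, 0.3, 0, 0.65], [0, 0, 0.3, 0, 0.65], [0, 0, 0.3, 0, 0.65]]], "grip_n": 20}}

```text
t: 8.15
tcp_pos: [0.6404, 0.0935, 0.1328]
tool_rot: [0.987, 0.163, 0.001, 0.0]
force: [1.5, 0.7, 3.2]
finger_gap: 0.742
gripper_force: 45.3
```

Contact: force is up about 5 N. I'll continue in small steps and watch the force.

Emit:
{"fn": "drive_effector", "kwargs": {"deltas": [[[0, 0, 0.02, 0, 0.7], [0, 0, 0.04, 0, 0.7], [0, 0, 0.06, 0, 0.7], [0, 0, 0.06, 0, 0.7], [0, 0, 0.06, 0, 0.7]]], "grip_n": 20}}

```text
t: 8.65
tcp_pos: [0.6414, 0.0937, 0.1307]
tool_rot: [0.987, 0.163, 0.002, -0.0]
force: [0.7, 2.5, 6.5]
finger_gap: 0.742
gripper_force: 46.0
```

Emit:
{"fn": "drive_effector", "kwargs": {"deltas": [[[0, 0, 0.02, 0, 0.7], [0, 0, 0.04, 0, 0.7], [0, 0, 0.06, 0, 0.7], [0, 0, 0.06, 0, 0.7]]], "grip_n": 20}}

```text
t: 9.05
tcp_pos: [0.6423, 0.094, 0.1288]
tool_rot: [0.987, 0.163, 0.003, -0.0]
force: [0.0, 1.5, 10.5]
finger_gap: 0.736
gripper_force: 46.5
```

Run:
```python
from h import *
st,s,T=look("w4");Q,ok=cloud(s,s["hand_eye"]);h=hsv(s)
t=ok&(h[...,0]<85)&(h[...,0]>50)&(h[...,1]>100)&(abs(Q[...,0])<.06)&(abs(Q[...,1])<.04)&(abs(Q[...,2])<.04)
p=Q[t];n=np.linalg.svd(p-p.mean(0),full_matrices=0)[2][2];print(len(p),p.mean(0),n,np.arctan2(abs(n[0]),abs(n[2])))
```

```text
21142 [ 0.00275917 -0.00085802  0.00139978] [-0.01347853  0.00103668 -0.99990862] 0.01347894962948488
```

No pivoting yet at about 12 N, because the grip still reads 46 N. I'll back off slightly and test whether the grip relaxes with an opening target near the actual gap.

Converted, -0.006 m is -0.12, -0.003 m is -0.06.

Emit:
{"fn": "drive_effector", "kwargs": {"deltas": [[[0, 0, -0.06, 0, 0.7], [0, 0, -0.12, 0, 0.7], [0, 0, -0.12, 0, 0.725], [0, 0, -0.12, 0, 0.725], [0, 0, -0.12, 0, 0.725]]], "grip_n": 20}}

```text
t: 9.6
tcp_pos: [0.6406, 0.0934, 0.1324]
tool_rot: [0.987, 0.163, 0.001, -0.0]
force: [1.2, 2.1, 4.0]
finger_gap: 0.739
gripper_force: 45.5
```

Emit:
{"fn": "drive_effector", "kwargs": {"deltas": [[[0, 0, 0, 0, 0.735], [0, 0, 0, 0, 0.735], [0, 0, 0, 0, 0.735]]], "grip_n": 20}}

```text
t: 9.9
tcp_pos: [0.6405, 0.0934, 0.1325]
tool_rot: [0.987, 0.163, 0.001, -0.0]
force: [2.0, 2.5, 3.7]
finger_gap: 0.74
gripper_force: 45.5
```

Emit:
{"fn": "drive_effector", "kwargs": {"deltas": [[[0, 0, 0, 0, 0.74], [0, 0, 0, 0, 0.74], [0, 0, 0, 0, 0.74]]], "grip_n": 20}}

```text
t: 10.2
tcp_pos: [0.6404, 0.0934, 0.1325]
tool_rot: [0.987, 0.163, 0.0, 0.0]
force: [1.6, 3.3, 3.5]
finger_gap: 0.745
gripper_force: 33.8
```

The grip now relaxes (33.8 N). I'll ease it a little further.

Emit:
{"fn": "drive_effector", "kwargs": {"deltas": [[[0, 0, 0, 0, 0.741], [0, 0, 0, 0, 0.741], [0, 0, 0, 0, 0.741]]], "grip_n": 20}}

```text
t: 10.5
tcp_pos: [0.6403, 0.0934, 0.1325]
tool_rot: [0.987, 0.163, 0.0, 0.0]
force: [3.1, 3.7, 3.7]
finger_gap: 0.743
gripper_force: 30.3
```

Emit:
{"fn": "drive_effector", "kwargs": {"deltas": [[[0, 0, 0, 0, 0.742], [0, 0, 0, 0, 0.742], [0, 0, 0, 0, 0.742]]], "grip_n": 20}}

```text
t: 10.8
tcp_pos: [0.6403, 0.0933, 0.1324]
tool_rot: [0.987, 0.163, 0.0, 0.0]
force: [2.5, 3.0, 4.2]
finger_gap: 0.74
gripper_force: 26.8
```

Emit:
{"fn": "drive_effector", "kwargs": {"deltas": [[[0, 0, 0.02, 0, 0.743], [0, 0, 0.04, 0, 0.743], [0, 0, 0.06, 0, 0.743], [0, 0, 0.06, 0, 0.743]]]}}

```text
t: 11.2
tcp_pos: [0.6399, 0.0931, 0.1295]
tool_rot: [0.987, 0.163, -0.0, 0.0]
force: [2.6, 1.8, 5.6]
finger_gap: 0.741
gripper_force: 23.6
```

Emit:
{"fn": "drive_effector", "kwargs": {"deltas": [[[0, 0, 0.02, 0, 0.743], [0, 0, 0.04, 0, 0.743], [0, 0, 0.06, 0, 0.743], [0, 0, 0.06, 0, 0.743]]]}}

```text
t: 11.6
tcp_pos: [0.6392, 0.0929, 0.1264]
tool_rot: [0.987, 0.163, -0.001, 0.0]
force: [1.1, 1.0, 7.0]
finger_gap: 0.741
gripper_force: 23.8
```

Run:
```python
from h import *
st,s,T=look("w5");Q,ok=cloud(s,s["hand_eye"]);h=hsv(s)
t=ok&(h[...,0]<85)&(h[...,0]>50)&(h[...,1]>100)&(abs(Q[...,0])<.06)&(abs(Q[...,1])<.04)&(abs(Q[...,2])<.04)
p=Q[t];n=np.linalg.svd(p-p.mean(0),full_matrices=0)[2][2];print(len(p),p.mean(0),n,np.arctan2(abs(n[0]),abs(n[2])))
```

```text
20017 [ 0.00443479 -0.00083033  0.0002405 ] [ 0.13328011 -0.00110769  0.99107779] 0.1336779673571656
```

It is pivoting (0.13 rad) at about 8 N. Continuing.

Converted, 0.004 m is 0.08, 0.003 m is 0.06.

Emit:
{"fn": "drive_effector", "kwargs": {"deltas": [[[0, 0, 0.02, 0, 0.743], [0, 0, 0.04, 0, 0.743], [0, 0, 0.06, 0, 0.743], [0, 0, 0.08, 0, 0.743], [0, 0, 0.08, 0, 0.743]]]}}

```text
t: 12.15
tcp_pos: [0.6385, 0.0927, 0.1222]
tool_rot: [0.987, 0.163, -0.002, 0.0]
force: [0.2, 0.7, 6.7]
finger_gap: 0.74
gripper_force: 24.2
```

Emit:
{"fn": "drive_effector", "kwargs": {"deltas": [[[0, 0, 0.02, 0, 0.743], [0, 0, 0.04, 0, 0.743], [0, 0, 0.06, 0, 0.743], [0, 0, 0.08, 0, 0.743], [0, 0, 0.08, 0, 0.743]]]}}

```text
t: 12.65
tcp_pos: [0.6381, 0.0926, 0.1182]
tool_rot: [0.987, 0.163, -0.002, 0.0]
force: [-1.0, 0.2, 6.3]
finger_gap: 0.746
gripper_force: 24.6
```

Add to h.py:
```python
def tilt(name):
    st,s,T=look(name);Q,ok=cloud(s,s["hand_eye"]);h=hsv(s)
    t=ok&(h[...,0]<85)&(h[...,0]>50)&(h[...,1]>100)&(abs(Q[...,0])<.06)&(abs(Q[...,1])<.04)&(abs(Q[...,2])<.04)
    p=Q[t];n=np.linalg.svd(p-p.mean(0),full_matrices=0)[2][2];n*=-np.sign(n[2])
    a=np.arctan2(-n[0],-n[2]);X=np.array([np.cos(a),0,-np.sin(a)])
    c=p@X;print("tilt",a,"n",n,"top far/near along slope",np.percentile(c,[.2,99.8]),"mean",p.mean(0))
    m=ok&(h[...,0]>95)&(h[...,0]<125)&(h[...,1]>100)&(abs(Q[...,1])<.02)&(abs((Q-p.mean(0))@n)<.004)&(Q@X<.07)
    far=np.percentile(Q[m]@X,99.5);o=far*X+ (p.mean(0)@n)*n - .045*X-.018*n
    o[1]=(np.percentile(p[:,1],1)+np.percentile(p[:,1],99))/2
    W=T[:3,:3]@o+T[:3,3];print("far",far,"origin tool",o,"world",W,"force",st["force"]);return W,T
```

```bash
python3 -c "from h import *;tilt('w6')"
```

```text
tilt 0.3258127158860118 n [-3.20078831e-01  3.57385695e-04 -9.47390846e-01] top far/near along slope [-0.03347487  0.03602498] mean [ 0.00544652 -0.00082155 -0.00178017]
far 0.046211415976497736 origin tool [ 0.00692738 -0.00082606  0.01671938] world [0.64434171 0.09555916 0.1014314 ] force [-0.9859562   0.17242611  6.30996406]
```

Emit:
{"fn": "drive_effector", "kwargs": {"deltas": [[[0, 0, 0.02, 0, 0.743], [0, 0, 0.04, 0, 0.743], [0, 0, 0.06, 0, 0.743], [0, 0, 0.08, 0, 0.743], [0, 0, 0.08, 0, 0.743]]]}}

```text
t: 13.2
tcp_pos: [0.6379, 0.0925, 0.1141]
tool_rot: [0.987, 0.163, -0.003, 0.0]
force: [-1.1, -0.5, 7.2]
finger_gap: 0.744
gripper_force: 25.1
```

Emit:
{"fn": "drive_effector", "kwargs": {"deltas": [[[0, 0, 0.02, 0, 0.743], [0, 0, 0.04, 0, 0.743], [0, 0, 0.06, 0, 0.743], [0, 0, 0.06, 0, 0.743]]]}}

```text
t: 13.6
tcp_pos: [0.638, 0.0926, 0.1112]
tool_rot: [0.987, 0.163, -0.002, 0.0]
force: [-1.7, -0.1, 8.4]
finger_gap: 0.747
gripper_force: 25.5
```

```bash
python3 -c "from h import *;tilt('w7')"
```

```text
tilt 0.49230833617909797 n [-4.72661353e-01 -5.96077407e-05 -8.81244145e-01] top far/near along slope [-0.033811    0.03430015] mean [ 0.00523102 -0.00081288 -0.0035018 ]
far 0.04673283209632459 origin tool [ 0.00974498 -0.00081361  0.01450272] world [0.64688754 0.09644421 0.09667141] force [-1.69909538 -0.11767407  8.43118866]
```

The manual's scale: shifts go in units of 50 mm and turns go in units of 0.25 rad. Converting my numbers, -0.003 m is -0.06, 0.003 m is 0.06.

Emit:
{"fn": "drive_effector", "kwargs": {"deltas": [[[-0.02, 0, 0.02, 0, 0.743], [-0.04, 0, 0.04, 0, 0.743], [-0.06, 0, 0.06, 0, 0.743], [-0.06, 0, 0.06, 0, 0.743]]]}}

```text
t: 14.05
tcp_pos: [0.6362, 0.0916, 0.1087]
tool_rot: [0.987, 0.163, -0.001, 0.0]
force: [-0.5, 0.7, 7.6]
finger_gap: 0.743
gripper_force: 25.8
```

```bash
python3 -c "from h import *;tilt('w8')"
```

```text
tilt 0.5323888513274309 n [-5.07593015e-01 -1.69029239e-06 -8.61596966e-01] top far/near along slope [-0.03312868  0.03421796] mean [ 0.00518987 -0.00079408 -0.00390187]
far 0.047002442931833276 origin tool [ 0.0104927  -0.00081515  0.01386551] world [0.64589258 0.09568971 0.09483586] force [-0.50268163  0.70739314  7.56146306]
```

Emit:
{"fn": "drive_effector", "kwargs": {"deltas": [[[-0.02, 0, 0.02, 0, 0.743], [-0.03, 0, 0.03, 0, 0.743], [-0.03, 0, 0.04, 0, 0.743], [-0.03, 0, 0.04, 0, 0.743]]]}}

```text
t: 14.5
tcp_pos: [0.6348, 0.091, 0.1067]
tool_rot: [0.987, 0.163, -0.001, 0.001]
force: [0.1, 0.0, 8.2]
finger_gap: 0.744
gripper_force: 25.9
```

```bash
python3 -c "from h import *;tilt('w9')"
```

```text
tilt 0.5600263137427884 n [-5.31208470e-01  2.90716431e-04 -8.47241097e-01] top far/near along slope [-0.03233542  0.03422655] mean [ 0.00534787 -0.00080495 -0.00428806]
far 0.0471346609543606 origin tool [ 0.01094963 -0.00083469  0.01344541] world [0.64487007 0.09532171 0.09318839] force [0.07113569 0.03626688 8.17640139]
```

The tilt is 0.56, nearly flat. I'll now slide down-slope, (−0.843, 0, +0.538) in tool axes, about 5 mm to the ledge.

Converted, -0.003 m is -0.06, -0.002 m is -0.04.

Emit:
{"fn": "drive_effector", "kwargs": {"deltas": [[[-0.02, 0, 0.012, 0, 0.743], [-0.04, 0, 0.026, 0, 0.743], [-0.06, 0, 0.038, 0, 0.743], [-0.06, 0, 0.038, 0, 0.743]]]}}

```text
t: 14.95
tcp_pos: [0.6318, 0.09, 0.1047]
tool_rot: [0.987, 0.163, -0.001, 0.001]
force: [0.4, -0.2, 7.2]
finger_gap: 0.742
gripper_force: 25.9
```

```bash
python3 -c "from h import *;tilt('w10')"
```

```text
tilt 0.5634244337339714 n [-5.34084393e-01 -4.50257603e-04 -8.45431049e-01] top far/near along slope [-0.03257089  0.03435988] mean [ 0.00537675 -0.00081321 -0.00434781]
far 0.04714231331853938 origin tool [ 0.01099503 -0.0008152   0.01339343] world [0.64187229 0.09424505 0.09124418] force [ 0.36503669 -0.16813711  7.21295603]
```

Emit:
{"fn": "drive_effector", "kwargs": {"deltas": [[[-0.01, 0, 0.006, 0, 0.743], [-0.02, 0, 0.012, 0, 0.743], [-0.02, 0, 0.012, 0, 0.743]]]}}

```text
t: 15.3
tcp_pos: [0.6311, 0.0897, 0.1042]
tool_rot: [0.987, 0.163, -0.001, 0.001]
force: [0.4, 0.2, 7.0]
finger_gap: 0.745
gripper_force: 25.9
```

Emit:
{"fn": "drive_effector", "kwargs": {"deltas": [[[-0.01, 0, 0.006, 0, 0.743], [-0.02, 0, 0.012, 0, 0.743], [-0.02, 0, 0.012, 0, 0.743]]]}}

```text
t: 15.6
tcp_pos: [0.631, 0.0897, 0.1042]
tool_rot: [0.987, 0.163, 0.0, 0.0]
force: [1.0, 1.2, 8.7]
finger_gap: 0.743
gripper_force: 26.1
```

```bash
python3 -c "from h import *;tilt('w11')"
```

```text
tilt 0.562599424100093 n [-5.33386747e-01  3.31997980e-04 -8.45871425e-01] top far/near along slope [-0.03247926  0.0344698 ] mean [ 0.00540184 -0.00081126 -0.00436086]
far 0.0471710193264147 origin tool [ 0.01100682 -0.00083265  0.01338491] world [0.64118276 0.09397155 0.090818  ] force [1.048931   1.21751831 8.66000333]
```

The slide stopped against the ledge: I commanded 1 mm more and the TCP moved 0.1 mm. I'll press 0.8 mm more along the normal, then average the force and recheck the tilt.

Converted, 0.0007 m is 0.014, 0.0004 m is 0.008.

Emit:
{"fn": "drive_effector", "kwargs": {"deltas": [[[0.004, 0, 0.008, 0, 0.743], [0.008, 0, 0.014, 0, 0.743], [0.008, 0, 0.014, 0, 0.743], [0.008, 0, 0.014, 0, 0.743]]]}}

```text
t: 16.05
tcp_pos: [0.6313, 0.0898, 0.1037]
tool_rot: [0.987, 0.163, -0.0, 0.0]
force: [0.3, 0.3, 10.1]
finger_gap: 0.743
gripper_force: 26.2
```

Run:
```python
from h import *
from station import manip
tilt('w12')
F=[]
for _ in range(10): manip.snapshot("wrist");F.append(manip.sense()["force"])
F=np.array(F);f=F.mean(0);print(f,F.std(0));g=f+[0,0,1.4]
print("N",g@[-.510,-.167,.843],"X",g@[.801,.262,.538],"y",g@[-.311,.951,0])
o=[]
for n in("side","scene"):
    s=manip.snapshot(n);x,y=((230,180) if n=="side" else (315,190));o.append(cv2.resize(s["pixels"][y:y+100,x:x+100,::-1],None,fx=4,fy=4))
cv2.imwrite("pics/c2.png",np.hstack(o))
```

```text
tilt 0.5627175643919012 n [-5.33486675e-01 -3.31143926e-04 -8.45808405e-01] top far/near along slope [-0.03265511  0.03447473] mean [ 0.00538978 -0.0008074  -0.00435373]
far 0.04722114562159151 origin tool [ 0.01105073 -0.00082146  0.01335676] world [0.64151875 0.09408558 0.09034688] force [ 0.25106473  0.32357714 10.10459129]
[ 0.61240388  0.79370947 10.37283415] [0.35520442 0.34192443 0.53414497]
N 9.479623728955731 X 7.032272158511018 y 0.5643601039359615
```

View pics/c2.png

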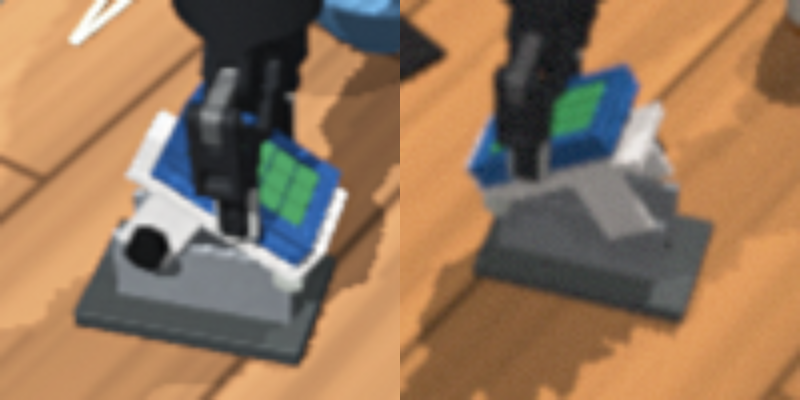

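View pics/w12.png

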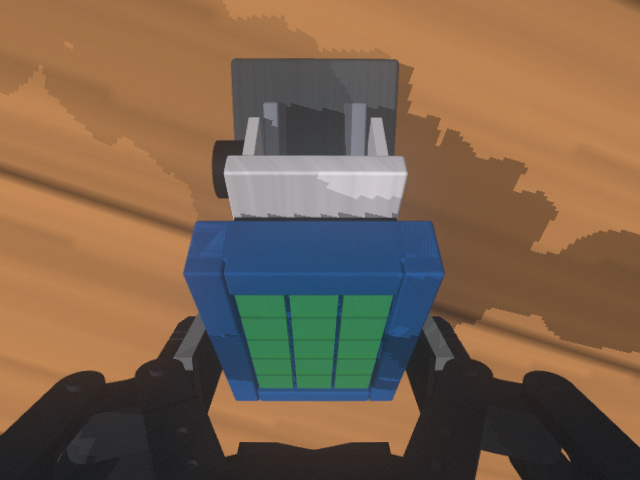

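The frame lies square and centred: plate columns 226–406, frame 195–441 (centres 316 and 318), with edges parallel. The normal force is about 9.5 N. A small down-slope nudge will confirm ledge contact.

Converted, -0.0008 m is -0.016, 0.0005 m is 0.01.

Emit:
{"fn": "drive_effector", "kwargs": {"deltas": [[[-0.008, 0, 0.006, 0, 0.743], [-0.016, 0, 0.01, 0, 0.743], [-0.016, 0, 0.01, 0, 0.743], [-0.016, 0, 0.01, 0, 0.743]]]}}

```text
t: 17.1
tcp_pos: [0.6313, 0.0897, 0.1037]
tool_rot: [0.987, 0.163, 0.001, 0.0]
force: [1.6, 1.9, 11.0]
finger_gap: 0.745
gripper_force: 26.3
```

Create m.py:
```python
from h import *
from station import manip
tilt('wm')
F=[];p=[]
for _ in range(8): manip.snapshot("wrist");F.append(manip.sense()["force"]);p.append(manip.sense()["tcp_pos"])
f=np.array(F).mean(0);g=f+[0,0,1.4]
print(f,np.mean(p,0),"N",g@[-.510,-.167,.843],"X",g@[.801,.262,.538],"y",g@[-.311,.951,0],manip.sense()["t"])
```

```bash
python3 m.py
```

```text
tilt 0.5616321948480179 n [-5.32568374e-01  6.83901026e-05 -8.46386981e-01] top far/near along slope [-0.03260845  0.03436765] mean [ 0.00538559 -0.00078726 -0.00434119]
far 0.04717313601813703 origin tool [ 0.01099625 -0.00079011  0.01339537] world [0.64143971 0.09401138 0.09032968] force [ 1.5601546   1.88552587 11.01701526]
[ 1.57014678  1.79663809 11.62739434] [0.63128255 0.08974125 0.10371669] N 9.881280016782814 X 8.737144903459525 y 1.2202871742002575 17.55
```

The frame did not move and the down-slope reaction rose, so the ledge is supporting it. The pad force is about 9.9 N and steady, so I'm handing in.

```bash
python3 -c "
from station import manip
print(manip.sign_off())"
```

```text
the job is handed in; nothing more can be done
None
```

I handed the job in at about 17.6 s: the blue frame stands on the ledge and lies flat, square and centred on the pad as far as I could measure, still gripped at about 26 N and pressed steadily into the pad at about 10 N.

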